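Tap a stuck lens carriage home with a mallet

ROBOT

A 7-joint arm with a two-finger parallel gripper is mounted at the origin on the work surface. World frame = base frame: x ahead of the robot, y to its left, z up, the work surface at z = 0. Lengths are in m, angles in rad, forces in N, time in s.
With the tool pointing down it reaches from about 0.4 to 0.85 m from the base axis. Payload 10.4 kg.
Tool frame: the origin (TCP) lies midway between the tips of the shut fingers; the grasp point (between the pads) lies 19 mm behind it; z points along the fingers, y is the line along which they close (so a half turn about z gives the same grasp; the last joint's range is limited). The gripper opens to 87 mm and grips with 3 to 60 N. Pads are 19 mm wide; open, the fingers measure 117 mm over their backs; the gripper's body (75 mm by 190 mm) begins 51 mm behind the grasp point.
Start: joints at [-1.357, 0.332, -0.065, 1.46, 0.022, 1.35, -0.088], TCP at [0.147, 0.608, 0.223] pointing down, gripper open.
Joint ranges: [-2.6, 2.6], [-0.5, 2.12], [-1.47, 1.34], [0.16, 2.42], [-1.27, 4.41], [0.06, 2.06], [-2.6, 2.6]. Speed limits (rad/s): [2.22, 2.22, 2.79, 2.79, 3.14, 3.14, 3.14].

INTERFACE

Orientations are given as a unit quaternion [x, y, z, w].
In Python, from bench import r gives the robot as it stands.
- The arm moves only by the tool arm_command, never from a script. Its argument "moves" is one flat list of numbers, 4 for each row, row after row: the shift along the tool's x, y, z in cm, then the turn about the tool's z in degrees. A call has 1 to 12 rows; each row shifts and turns the commanded pose from where the row before left it, along the tool's axes as they then stand; what a row does not reach is not made up. A row lasts 1/12 s, in which the tool goes at most 41.7 mm and 7.16 degrees, less where a joint would pass 70% of its speed; a pose out of reach is approached as far as the arm can. A call with a gripper value outside its range is refused whole. "fingers" is the opening in per cent of the stroke, from 0 (shut) to 100 (fully open), set as the call begins (left out, the last holds). The fingers move at their own pace and stop on an object; "squeeze" is the grip in N (left out, the last holds). Time passes only in rows, so rows that do not move let the fingers close. It gives the time, the measured TCP pose, the force, the opening and the grip force at its end, in the units of the state.
- r.read_state(): the state, without advancing time (a new reading comes with each control period).
- r.camera(name): name is "scene" or "top" or "wrist"; returns the picture (384x512x3 uint8, red, green, blue); there is no depth.
- r.camera_info(name): a dict with "fx", "fy", "cx", "cy" (pixels), "origin" and "attitude" of the camera in the world. Camera axes: x right, y up, looking along -z (the intrinsics and any distortion apply to the point x, -y, -z); pixel columns grow to the right and rows downward; lengths in m; the calibration is good to about 2 mm. A picture is of the moment at which its call begins: read the wrist's pose just before it. camera_info takes no time and is no camera call; for the wrist camera it gives the pose at the moment of the call.
- r.close_job(): hands the job in; it is judged then, once.
The state is a dict: "time": time; "joint_positions": joint angles; "joint_vel": joint speeds; "joint_torque": joint torques, N m; "ee_pos": TCP position; "eef_rot": TCP orientation; "ft_force": force on the tool from outside, world axes, zero at the start; "torque": the same for the moment, N m; "width": finger opening in m; "grip_force": force on a finger pad.
Only numpy, scipy, OpenCV 4.12 (cv2) and the standard library are available. Lean on these libraries where they do the work, as an engineer would, in place of code of your own. Each camera call takes 0.05 s, during which the arm holds its last target. There are 200 camera calls.

TASK

The lens carriage is stuck in its guide: take the small mallet by its handle and drive the carriage home with light taps of the mallet on its two brass lugs, alternating sides so that neither lug ever gets more than 5 mm ahead of the other, until both rear corners sit against the orange stops; then seat it with one firm push of about 22 N, held for a moment, on the left lug and after it one on the right. Never press harder than 26 N, tap only the lugs, and do not touch the carriage with the gripper or knock the lens. Then stand the mallet back on its black mat, head down, and leave everything else where it is.

Things in the scene. Friction and masses are not known exactly. Their poses are not given: they have to be found in the camera images.
- base: Aluminium guide base 170 (x) x 190 (y) x 20 mm, fixed. Origin: centre of its underside; x points from the lugs to the stops (driving direction, away from the robot), y left, z up. Dark rails along x at y = +-80 mm, tops 36 mm high. Orange stops at y = +-48 mm, faces at x = 62.5 mm, tops 56 mm high. In front of the lugs (x below -40 mm) lies a flat deck, 35 mm high, between the rails.
- carriage: Steel plate 85 x 130 x 12 mm (top 34 mm above the table) between the rails, with two brass lugs on its front edge. Origin: on the right lug's front face, 30 mm above the table; axes as the base's when square. Stuck by friction: about 9 N in +x on one lug moves that lug while the other stays as pivot, so the plate turns; no spring, it stays where left.
- lens_cell: Round steel lens cell with green band on the carriage, not to be struck: 67 mm diameter at its foot, 54 mm above, top 76 mm (glass 80 mm) above the table. Origin and axes are the carriage's; its centre line is at x = 48, y = 48 mm from there.
- lug_left: Left (y = +48 mm) brass lug. Origin: centre of its flat front face (towards base -x), 58 mm above the table; axes the carriage's. Lug 22 mm wide, 14 mm thick, face from 33 to 75 mm above the table. Fully home it is at x = -22.5 mm in the base frame (needed within 1.5 mm); there that side goes solid and force rises steeply. It starts 12.5 to 15.5 mm short of home.
- lug_right: The same for the right lug (y = -48 mm). The lugs are 96 mm apart between centres; one may start up to 2.3 mm ahead of the other.
- mallet: Small mallet, 0.18 to 0.35 kg, standing head down on its mat. Head 70 (x) x 34 (y) x 34 mm high, flat white faces at both ends of its x axis, 35 mm from the centre, either may be used. Handle: upright square bar 20 x 20 mm, sides along x and y, from 34 to 118 mm above the underside; grip it 75 to 80 mm up. Origin: centre of the head's underside.
- mat: Black rubber mat 120 x 120 x 6 mm, fixed to the table; the mallet starts on it and is stood back on it. Origin: centre of its underside.
- tray: Blue open tray 110 x 110 x 22 mm with two spare rings; leave alone. Mat and tray stand on opposite sides of the base and may be exchanged. Origin: centre of its underside.
- ring_a: Brass ring, 40 mm diameter, 8 mm high, in the tray; leave alone. Origin: centre of its underside.
- ring_b: Dark steel ring, 34 mm diameter, 10 mm high, in the tray; leave alone. Origin: centre of its underside.
- objective_yellow: Microscope objective with yellow band, 36 mm diameter, 60 mm high, standing beyond the base; leave alone. Origin: centre of its underside.
- objective_green: The same with a green band; leave alone.
- jar: Amber glass jar, 56 mm diameter, 70 mm high; leave alone. Origin: centre of its underside.
- driver: Screwdriver 160 mm long lying on the table; leave alone. Origin: under its middle.
- wood_block: Pale wooden block 90 x 45 x 30 mm; leave alone. Origin: centre of its underside.
Things that resemble listed ones, but are neither listed nor needed, are in the scene too. Of the things like the mallet, leave any that is blue; of the rest the smaller one is meant. Several things look just like the mat: the one meant starts farthest from the robot's base.

How it is judged:
By the outcome, as a careful person would: the job done as asked, in the order asked, and still so for the second after the job is handed in, with the robot touching nothing.
It also fails if it takes over 72 s, if anything falls off the work surface, if the arm or the gripper's body presses on something with over 40 N, if the wrist force passes 120 N, or if a joint passes its speed limit or range.

## Working session

There is one attempt and no reset: what is moved stays moved. The work goes in short steps, Python scripts to look and compute and a tool call to move; the robot and the scene stay as the last step left them, time stands still between calls to the robot, and variables do not carry over. Pictures are saved under pics/ and viewed, at most 10 in all, crops included, and the job is handed in when it is done.

Besides the shell and the picture viewer there is one more tool, called after "Call:" as name(argument=value, ...), one argument or row to a line, values as JSON. arm_command: Moves the arm, as the interface text tells. Its arguments: {"type":"object","properties":{"moves":{"type":"array"},"fingers":{"type":"number"},"squeeze":{"type":"number"}},"required":["moves"]}

```bash
mkdir -p pics; ls; cat > h.py <<'E'
import numpy as np, cv2, json
from scipy.spatial.transform import Rotation as R
from bench import r
def snap(name,fn):
    info=r.camera_info(name); im=r.camera(name); cv2.imwrite(f'pics/{fn}.png',im[:,:,::-1].copy()); 
    json.dump({k:(np.array(v).tolist() if not isinstance(v,str) else v) for k,v in info.items()},open(f'pics/{fn}.json','w')); return im,info
E
python3 - <<'E'
from h import *
for n in ("scene","top","wrist"):
    im,i=snap(n,n+'0'); print(n,i)
s=r.read_state(); print(s)
E
```

```text
pics
scene {'fx': 364.54195168385246, 'fy': 364.54195168385246, 'cx': 249.84971080289304, 'cy': 196.57824910763935, 'origin': array([0.91716651, 0.50394459, 0.81858236]), 'attitude': array([0.09159038, 0.32097114, 0.90197517, 0.27391517])}
top {'fx': 388.45621655765245, 'fy': 388.45621655765245, 'cx': 262.09117386683744, 'cy': 190.49540130534697, 'origin': array([0.52288691, 0.00993828, 1.08234804]), 'attitude': array([ 0.02783148, -0.03764893, -0.70371201,  0.70894102])}
wrist {'fx': 300.58125885653317, 'fy': 300.58125885653317, 'cx': 254.66108278898315, 'cy': 193.31986797783762, 'origin': array([0.0723788 , 0.62569974, 0.38444227]), 'attitude': array([-0.11237618, -0.08736539,  0.61243158,  0.77760301])}
{'time': 0.15, 'joint_positions': array([-1.35662768,  0.33273191, -0.06475655,  1.46077775,  0.02159868,
        1.34989829, -0.0885211 ]), 'joint_vel': array([ 0.00119017, -0.00295384,  0.00059573, -0.00302406,  0.00042081,
        0.00282364, -0.00138948]), 'joint_torque': array([ 5.02671028e-04, -6.23634052e+01,  2.46514217e-02, -3.90144503e+01,
       -6.12566038e-02,  3.71949957e-02,  9.79974971e-05]), 'ee_pos': array([0.1464969 , 0.60727063, 0.22191958]), 'eef_rot': array([ 1.18083345e-01,  9.93003530e-01, -5.57543529e-04, -5.14156468e-05]), 'ft_force': array([ 0.117188  , -0.55007367, -0.76692318]), 'torque': array([-0.02363595,  0.07214133,  0.02498607]), 'grip_force': 0.0, 'width': 0.08738332955670212}
```

View pics/top0.png

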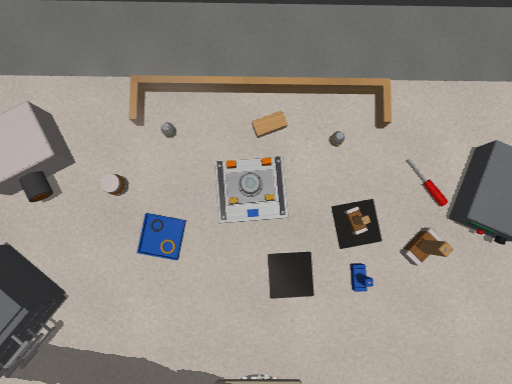

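View pics/scene0.png

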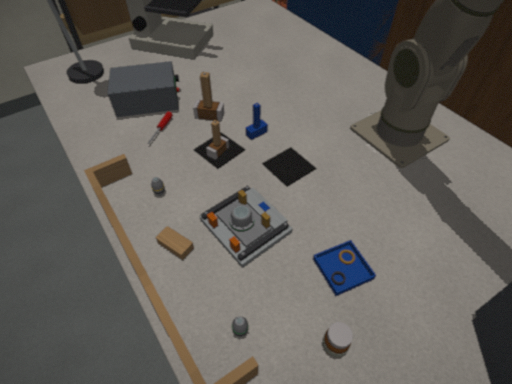

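The top view shows the base at (252,188), the small mallet on the far mat at (357,222), a blue mallet at (361,278), a big mallet at (428,245) and the decoy mat at (290,275). Next I enlarge the parts that matter.

```bash
cat >> h.py <<'E'
def load(fn):
    i=json.load(open(f'pics/{fn}.json')); return cv2.imread(f'pics/{fn}.png'),i
def plane(i,px,z):
    px=np.atleast_2d(px).astype(float)
    d=np.c_[(px[:,0]-i['cx'])/i['fx'],-(px[:,1]-i['cy'])/i['fy'],-np.ones(len(px))]
    d=R.from_quat(i['attitude']).apply(d); o=np.array(i['origin'])
    return o+d*((np.asarray(z)-o[2])/d[:,2])[:,None]
def proj(i,p):
    c=R.from_quat(i['attitude']).inv().apply(np.atleast_2d(p)-np.array(i['origin']))
    return np.c_[i['cx']+i['fx']*c[:,0]/-c[:,2], i['cy']-i['fy']*c[:,1]/-c[:,2]]
def crop(im,x,y,w,h,k):
    c=cv2.resize(im[y:y+h,x:x+w],None,fx=k,fy=k,interpolation=cv2.INTER_CUBIC)
    for g in range(0,w,10): cv2.putText(c,str(x+g),(g*k,8),0,.3,(255,0,255),1); c[:6 if g else 0,g*k]=0
    for g in range(10,h,10): cv2.putText(c,str(y+g),(0,g*k+3),0,.3,(255,0,255),1)
    return c
E
python3 - <<'E'
from h import *
a,_=load('top0')
c=np.hstack([crop(a,210,145,80,85,5),crop(a,325,190,80,85,5)])
cv2.imwrite('pics/c1.png',c)
i=load('top0')[1]
print(plane(i,[[357,222],[290,275],[252,188],[252,145]],0))
E
```

```text
[[ 0.53744758 -0.26991685  0.        ]
 [ 0.39108606 -0.08297817  0.        ]
 [ 0.63028912  0.02353     0.        ]
 [ 0.75249517  0.02464771  0.        ]]
```

View pics/c1.png

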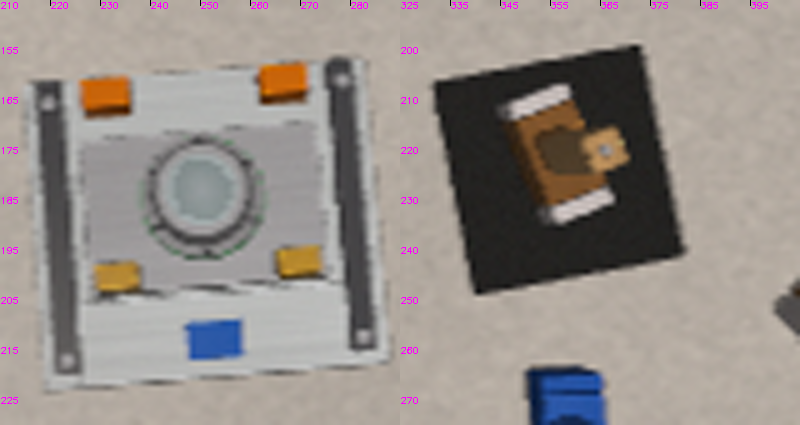

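```bash
python3 - <<'E'
from h import *
i=load('top0')[1]; si=load('scene0')[1]
A=lambda u,v:[210+u/5,145+v/5]
B=lambda u,v:[325+(u-400)/5,190+v/5]
def ang(a,b): d=b-a; return np.degrees(np.arctan2(d[1],d[0]))
ml=plane(i,[B(502,112),B(545,213),B(573,92),B(612,197)],.04); print('mallet head top corners',ml.round(4),ang(ml[1],ml[0]),ang(ml[3],ml[2]), ml.mean(0))
t=plane(i,B(604,150),.124); print('handle top',t)
m=plane(i,[B(433,83),B(640,45),B(683,253),B(476,293)],.006); print('mat',m.round(4),m.mean(0),ang(m[3],m[0]))
b=plane(i,[A(48,85),A(66,372),A(338,60),A(363,348)],.036);print('rails',b.round(4),ang(b[1],b[0]),ang(b[3],b[2]))
st=plane(i,[A(105,90),A(283,72)],.056);print('stop tops',st)
lg=plane(i,[A(96,265),A(140,263),A(276,250),A(320,247),A(98,292),A(137,292),A(280,278),A(322,275)],[.075]*4+[.07]*4);print('lugs rear-top edges',lg.round(4))
for n,p in(('handle top',t[0]),('mallet',ml.mean(0)),('stopL',st[0]),('stopR',st[1])): print(n,proj(si,p))
E
```

```text
mallet head top corners [[ 0.5624 -0.2287  0.04  ]
 [ 0.5086 -0.2511  0.04  ]
 [ 0.5735 -0.2672  0.04  ]
 [ 0.5173 -0.2872  0.04  ]] 22.566060514944425 19.654768413136757 [ 0.54044862 -0.25854023  0.04      ]
handle top [[ 0.54085484 -0.25974597  0.124     ]]
mat [[ 0.5795 -0.1982  0.006 ]
 [ 0.6016 -0.3142  0.006 ]
 [ 0.4866 -0.3357  0.006 ]
 [ 0.464  -0.2208  0.006 ]] [ 0.53295987 -0.2672226   0.006     ] 11.06974683399705
rails [[ 0.6971  0.1118  0.036 ]
 [ 0.5414  0.0996  0.036 ]
 [ 0.7123 -0.046   0.036 ]
 [ 0.5554 -0.0599  0.036 ]] 4.507123222354661 5.081209446219237
stop tops [[ 0.6913055   0.07945602  0.056     ]
 [ 0.70190066 -0.01550003  0.056     ]]
lugs rear-top edges [[ 0.5963  0.0815  0.075 ]
 [ 0.5975  0.0587  0.075 ]
 [ 0.6048 -0.0119  0.075 ]
 [ 0.6066 -0.0348  0.075 ]
 [ 0.5825  0.0806  0.07  ]
 [ 0.5827  0.0603  0.07  ]
 [ 0.5906 -0.0142  0.07  ]
 [ 0.5923 -0.0361  0.07  ]]
handle top [[215.38144695 122.26652549]]
mallet [[217.95389422 143.64168632]]
stopL [[234.17929292 240.67290978]]
stopR [[211.19052293 216.58419711]]
```

Call:
arm_command(
  moves=[0,0,0,6.9,0,0,0,6.9,0,0,0,6.9,0,0,0,6.9,0,0,0,6.9,0,0,0,6.9,0,0,0,7,0,0,0,7,-3.8,1.35,0,0,-3.8,1.35,0,0,-3.8,1.35,0,0,-3.8,1.35,0,0],
  fingers=100,
  squeeze=60,
)

```text
time: 1.15
ee_pos: [0.2524, 0.4834, 0.2222]
eef_rot: [0.566, 0.824, -0.0, 0.0]
ft_force: [0.9, -0.1, 0.1]
width: 0.0866
grip_force: 0.0
```

Call:
arm_command(
  moves=[-3.8,1.35,0,0,-3.8,1.35,0,0,-3.8,1.35,0,0,-3.8,1.35,0,0,-3.8,1.35,0,0,-3.8,1.35,0,0,-3.8,1.35,0,0,-3.8,1.35,0,0,-3.8,1.35,0,0,-3.8,1.35,0,0,-3.8,1.35,0,0],
)

```text
time: 2.07
ee_pos: [0.541, 0.1465, 0.2226]
eef_rot: [0.566, 0.824, 0.0, -0.0]
ft_force: [0.6, 1.1, -0.2]
width: 0.0869
grip_force: 0.0
```

```bash
cat >> h.py <<'E'
def togo(t,az=None):
    "shift (cm, tool axes) and turn (deg) from the measured pose to world TCP t"
    s=r.read_state(); q=R.from_quat(s['eef_rot']); y=q.as_matrix()[:,1]
    a=np.degrees(np.arctan2(y[1],y[0]))
    print('tcp',s['ee_pos'].round(4),'az',a.round(2),'tilt',q.as_matrix()[:,2].round(4),'t',s['time'],'j',s['joint_positions'].round(2),'F',s['ft_force'].round(2),'w',s['width'])
    print('go cm',(q.inv().apply(np.array(t)-s['ee_pos'])*100).round(3),'turn',None if az is None else a-az)
E
python3 - <<'E'
from h import *
snap('wrist','w1')
togo([.54,-.25,.222],21)
E
```

```text
tcp [0.5452 0.1384 0.2227] az 20.57 tilt [ 0.0027 -0.0033 -1.    ] t 2.1167 j [-0.78  0.2   0.52  1.66 -0.1   1.31  0.11] F [-1.56 -6.5  -0.6 ] w 0.08714427863299211
go cm [-36.183 -14.133   0.198] turn -0.42798456705963517
```

Call:
arm_command(
  moves=[-3.8,-1.5,0,0,-3.8,-1.5,0,0,-3.8,-1.5,0,0,-3.8,-1.5,0,0,-3.8,-1.5,0,0,-3.8,-1.5,0,0,-3.8,-1.5,0,0,-3.6,-1.5,0,0,0,0,0,0,0,0,0,0],
)

```text
time: 2.95
ee_pos: [0.5357, -0.1795, 0.2224]
eef_rot: [0.568, 0.823, -0.0, 0.0]
ft_force: [0.3, -0.3, -0.7]
width: 0.0869
grip_force: 0.0
```

```bash
python3 - <<'E'
from h import *
a,i=snap('wrist','w2')
b,_=load('w1')
cv2.imwrite('pics/c2.png',np.vstack([crop(cv2.imread('pics/w2.png'),0,0,512,384,1)]))
togo([.54,-.259,.222],21)
print(proj(i,[[.54,-.259,.124],[.54,-.259,.04]]))
E
```

```text
tcp [ 0.5363 -0.1771  0.2222] az 20.94 tilt [-6.e-04  2.e-04 -1.e+00] t 3.0 j [-0.39  0.23  0.73  1.66 -0.16  1.31  0.74] F [ 0.43  1.17 -0.49] w 0.0870068652272584
go cm [-7.781 -2.581  0.02 ] turn -0.060614111672911974
[[229.08566426 268.19943855]
 [234.60818298 233.02293705]]
```

View pics/w2.png

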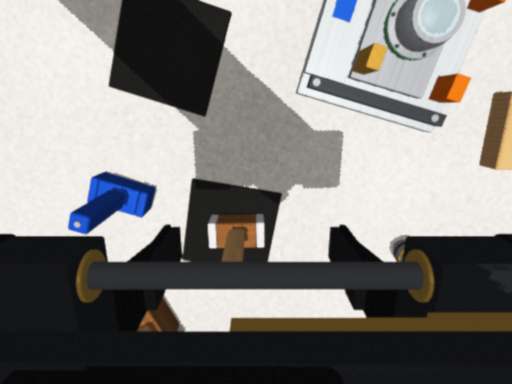

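The wrist picture shows the mallet head square to the tool: white ends at (213,231) and (260,231), handle going up from (237,235), with the bar of the gripper hiding the handle top.

```bash
python3 - <<'E'
from h import *
a,i=load('w2')
sub=a[205:255,195:275].astype(int)
wh=((sub.min(2)>150)).astype(np.uint8)
n,l,st,c=cv2.connectedComponentsWithStats(wh)
for k in range(1,n):
    if 40<st[k,4]<1500: print(st[k],c[k]+[195,205], cv2.minAreaRect(np.argwhere(l==k)[:,::-1].astype(np.float32)+[195,205]))
cv2.imwrite('pics/c3.png',crop(a,180,195,110,80,7))
E
```

```text
Traceback (most recent call last):
cv2.error: OpenCV(4.12.0) /io/opencv/modules/imgproc/src/convhull.cpp:143: error: (-215:Assertion failed) total >= 0 && (depth == CV_32F || depth == CV_32S) in function 'convexHull'
```

```bash
python3 - <<'E'
from h import *
a,i=load('w2')
sub=a[205:255,195:275].astype(int)
wh=((sub.min(2)>130)).astype(np.uint8)
n,l,st,c=cv2.connectedComponentsWithStats(wh)
ctr=[]
for k in range(1,n):
    if 40<st[k,4]<1500:
        q=cv2.minAreaRect((np.argwhere(l==k)[:,::-1]+[195,205]).astype(np.float32)); ctr.append(q[0]); print(st[k],q)
p=plane(i,ctr,.04); print(p, p.mean(0)); d=p[1]-p[0]; print(np.degrees(np.arctan2(d[1],d[0])))
cv2.imwrite('pics/c3.png',crop(a,185,200,100,70,8))
E
```

```text
[ 61  17   9  26 218] ((260.0, 234.5), (25.0, 8.0), 90.0)
[ 13  18   9  26 207] ((212.0, 235.5), (25.0, 8.0), 90.0)
[74 24  6 26 85] ((271.5, 241.5), (25.0, 5.0), 90.0)
[[ 0.57026962 -0.24966835  0.04      ]
 [ 0.51474747 -0.27215067  0.04      ]
 [ 0.5871957  -0.2534631   0.04      ]] [ 0.55740426 -0.25842737  0.04      ]
-157.95573006742336
```

View pics/c3.png

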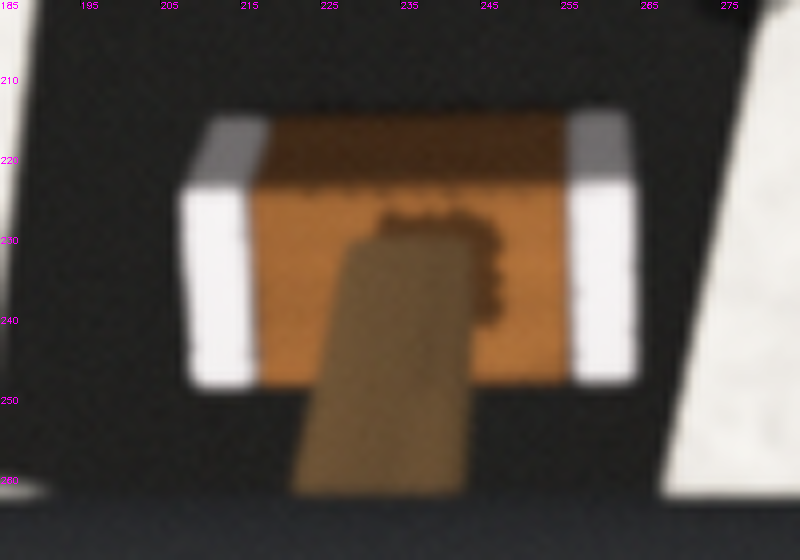

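The head centre is at about (236,232) px, which puts the mallet at (0.542, -0.260) with yaw 22°. Moving above it.

Call:
arm_command(
  moves=[-4,-1.2,0,-0.9,-3.9,-1.2,0,0,0,0,3,0,0,0,3,0,0,0,0,0,0,0,0,0],
)

```text
time: 3.5
ee_pos: [0.543, -0.2567, 0.1616]
eef_rot: [0.559, 0.829, -0.0, -0.002]
ft_force: [-0.9, 0.6, 0.6]
width: 0.0871
grip_force: 0.0
```

```bash
python3 - <<'E'
from h import *
togo([.542,-.260,.063],21.8)
E
```

```text
tcp [ 0.543  -0.2567  0.1616] az 22.07 tilt [-0.0029  0.0016 -1.    ] t 3.5 j [-0.22  0.38  0.74  1.64 -0.27  1.23  0.96] F [-0.94  0.61  0.65] w 0.08711465550000194
go cm [-0.295 -0.2    9.864] turn 0.2744610001623613
```

Call:
arm_command(
  moves=[-0.25,-0.1,2.5,0,0,-0.1,2.5,0,0,0,2.5,0,0,0,1.5,0,0,0,0.8,0,0,0,0,0,0,0,0,0,0,0,0,0],
)

```text
time: 4.17
ee_pos: [0.5435, -0.2621, 0.0664]
eef_rot: [0.559, 0.829, 0.001, 0.001]
ft_force: [0.6, -1.1, 0.3]
width: 0.0872
grip_force: 0.0
```

```bash
python3 - <<'E'
from h import *
togo([.542,-.260,.063],21.8)
a,i=snap('wrist','w3')
E
```

```text
tcp [ 0.5435 -0.2621  0.0664] az 21.97 tilt [ 2.6e-03 -5.0e-04 -1.0e+00] t 4.1667 j [-0.17  0.49  0.69  1.73 -0.35  1.05  1.03] F [ 0.58 -1.1   0.31] w 0.08723317864741992
go cm [ 0.251 -0.063  0.344] turn 0.17051177464759704
```

View pics/w3.png

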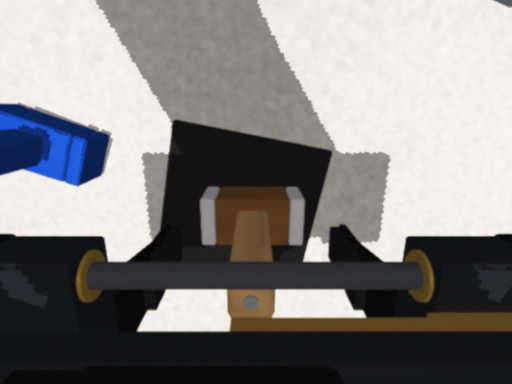

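The handle top is at (251,302) px, between the fingers at (165,260) and (345,260). I check the sideways offset before closing.

```bash
python3 - <<'E'
from h import *
a,i=load('w3'); print(plane(i,[[251,302],[252.5,215],],[.124,.04]))
t=plane(i,[[251,302]],.124)[0]; t[2]=.063; togo(t,21.8)
E
```

```text
[[ 0.54270595 -0.26229973  0.124     ]
 [ 0.54061833 -0.25641595  0.04      ]]
tcp [ 0.5434 -0.2622  0.0663] az 21.95 tilt [ 2.5e-03 -5.0e-04 -1.0e+00] t 4.2167 j [-0.17  0.49  0.69  1.73 -0.35  1.05  1.03] F [0.32 0.56 0.11] w 0.0867970457132343
go cm [ 0.015 -0.065  0.33 ] turn 0.15404092287102245
```

Call:
arm_command(
  moves=[0,0,0.3,0,0,0,0,0],
)

```text
time: 4.38
ee_pos: [0.5425, -0.2619, 0.0618]
eef_rot: [0.56, 0.829, 0.0, 0.0]
ft_force: [-0.1, 0.0, 0.2]
width: 0.0869
grip_force: 0.0
```

Call:
arm_command(
  moves=[0,0,0,0,0,0,0,0,0,0,0,0,0,0,0,0,0,0,0,0,0,0,0,0,0,0,0,0,0,0,0,0],
  fingers=0,
  squeeze=60,
)

```text
time: 5.05
ee_pos: [0.5422, -0.262, 0.0615]
eef_rot: [0.56, 0.829, 0.0, -0.0]
ft_force: [-1.0, -0.1, 0.8]
width: 0.042
grip_force: 0.0
```

```bash
python3 - <<'E'
from h import *
togo([.542,-.260,.063],21.8)
E
```

```text
tcp [ 0.5422 -0.262   0.0615] az 21.93 tilt [ 0.  0. -1.] t 5.05 j [-0.17  0.5   0.69  1.73 -0.36  1.04  1.03] F [-1.01 -0.1   0.77] w 0.04196813084968934
go cm [ 0.194  0.053 -0.149] turn 0.128719885270403
```

Call:
arm_command(
  moves=[0,0,0,0,0,0,0,0,0,0,0,0,0,0,0,0,0,0,0,0,0,0,0,0,0,0,0,0],
)

```text
time: 5.63
ee_pos: [0.5421, -0.262, 0.0614]
eef_rot: [0.56, 0.829, -0.0, -0.0]
ft_force: [-0.0, -0.3, -1.7]
width: 0.0198
grip_force: 60.0
```

```bash
python3 - <<'E'
from h import *
togo([.542,-.260,.063],21.8); print(r.read_state()['grip_force'])
E
```

```text
tcp [ 0.5421 -0.262   0.0614] az 21.93 tilt [-3.e-04  1.e-04 -1.e+00] t 5.6333 j [-0.17  0.5   0.69  1.73 -0.36  1.04  1.03] F [-0.04 -0.33 -1.68] w 0.019776404075197745
go cm [ 0.186  0.066 -0.161] turn 0.13032059235166216
59.97608436271548
```

Gripped (width 19.8 mm, 60 N). Lift and go in front of the base.

Call:
arm_command(
  moves=[0,0,-2,0,0,0,-3.5,0,0,0,-3.5,5.6,0,0,-3.5,5.6,0,0,-1.4,5.6,3.4,-0.4,0,0,3.4,-0.4,0,0,3.4,-0.4,0,0,3.4,-0.4,0,0,3.4,-0.4,0,0,3.4,-0.4,0,0,0,0,0,0],
)

```text
time: 6.63
ee_pos: [0.4991, -0.0535, 0.2001]
eef_rot: [0.672, 0.741, 0.001, -0.002]
ft_force: [1.3, 1.0, -2.5]
width: 0.0199
grip_force: 60.0
```

Call:
arm_command(
  moves=[0,0,0,0,0,0,0,0],
)

```text
time: 6.8
ee_pos: [0.5, -0.0613, 0.2005]
eef_rot: [0.675, 0.738, 0.0, 0.0]
ft_force: [-0.6, -0.4, -3.7]
width: 0.0196
grip_force: 60.0
```

```bash
python3 - <<'E'
from h import *
a,i=snap('wrist','w4')
togo([.50,-.06,.2],5.2); print(r.read_state()['width'],r.read_state()['torque'])
im=cv2.imread('pics/w4.png'); cv2.imwrite('pics/w4b.png',cv2.resize(im,(800,600),interpolation=cv2.INTER_CUBIC))
E
```

```text
tcp [ 0.5    -0.062   0.2005] az 5.06 tilt [ 1.e-04 -2.e-04 -1.e+00] t 6.85 j [-0.67  0.07  0.75  1.84 -0.05  1.25  0.18] F [-0.51 -0.8  -2.97] w 0.0199263294766872
go cm [0.197 0.013 0.053] turn -0.14163469101755677
0.0199263294766872 [-0.12723377  0.0051158  -0.00235608]
```

View pics/w4b.png

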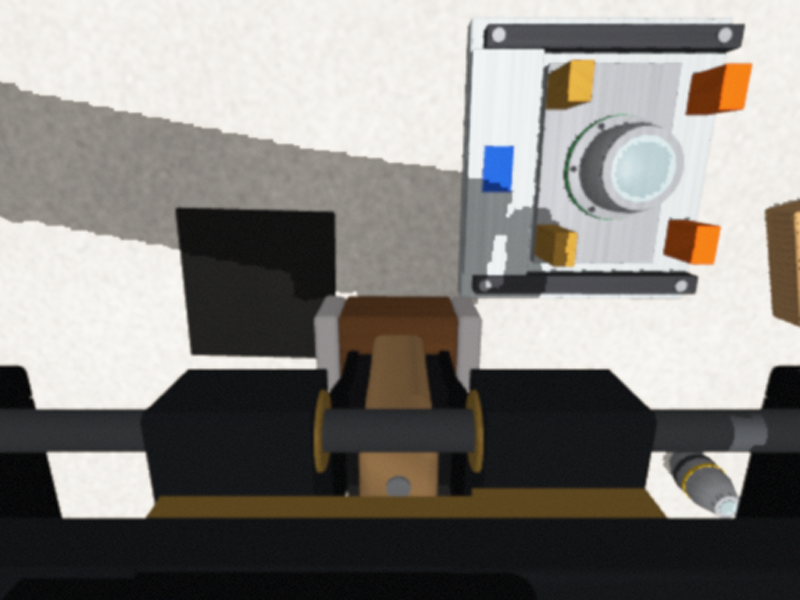

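The wrist picture shows the base from above: rail screws at (498,34), (725,34), (485,286), (682,286) and lug tops at about (580,80) and (566,247) in the 800×600 image. The mallet head is square in the grip.

```bash
python3 - <<'E'
from h import *
_,i=load('w4'); s=512/800
P=lambda l,z:plane(i,np.array(l)*s,z)
def ang(d): return np.degrees(np.arctan2(d[1],d[0]))
c=P([[498,34],[725,34],[485,286],[682,286]],.037); print(c.round(4),ang(c[1]-c[0]),ang(c[3]-c[2]),c.mean(0))
for n,l,z in (('L lug top front edge',[[573,61],[568,103]],.075),('R lug top front edge',[[558,227],[556,265]],.075),('L stop top front',[[722,63],[713,113]],.056),('R stop',[[700,222],[693,262]],.056)):
    p=P(l,z); print(n,p.round(4),p.mean(0).round(4))
h=P([[316,298],[481,298],[318,388],[480,388]],.2005-.0554+.034); print('head',h.round(4),ang(h[1]-h[0]))
E
```

```text
[[ 0.5489  0.0985  0.037 ]
 [ 0.6892  0.1111  0.037 ]
 [ 0.5637 -0.0621  0.037 ]
 [ 0.7044 -0.0495  0.037 ]] 5.147820459092641 5.124326232271187 [0.6265677  0.02450275 0.037     ]
L lug top front edge [[0.586  0.0793 0.075 ]
 [0.5874 0.0577 0.075 ]] [0.5867 0.0685 0.075 ]
R lug top front edge [[ 0.5947 -0.0122  0.075 ]
 [ 0.5979 -0.0356  0.075 ]] [ 0.5963 -0.0239  0.075 ]
L stop top front [[0.6804 0.0903 0.056 ]
 [0.6828 0.0628 0.056 ]] [0.6816 0.0766 0.056 ]
R stop [[ 0.6927 -0.0026  0.056 ]
 [ 0.6952 -0.0289  0.056 ]] [ 0.6939 -0.0157  0.056 ]
head [[ 0.4654 -0.0393  0.1791]
 [ 0.5324 -0.0333  0.1791]
 [ 0.4679 -0.0796  0.1791]
 [ 0.5375 -0.0734  0.1791]] 5.123023435658661
```

Call:
arm_command(
  moves=[1.4,2.4,0,0,1.3,2.4,2,0,0,0,3,0,0,0,3,0,0,0,1.8,0,0,0,0,0,0,0,0,0,0,0,0,0],
)

```text
time: 7.52
ee_pos: [0.5464, -0.0308, 0.1039]
eef_rot: [0.675, 0.738, 0.001, 0.001]
ft_force: [0.2, 1.4, -3.2]
width: 0.0195
grip_force: 60.0
```

```bash
cat >> h.py <<'E'
C=np.array([.6266,.0245]); Y=np.radians(5.13); E1=np.array([np.cos(Y),np.sin(Y)]); N1=np.array([-E1[1],E1[0]])
def st():
    s=r.read_state(); d=s['ee_pos'][:2]-C; m=R.from_quat(s['eef_rot']).as_matrix(); F=s['ft_force']
    print('t %.2f bx %.2f by %.2f z %.2f mm az %.2f tilt %s | Fx %.2f Fy %.2f Fz %.2f grip %.1f'%(s['time'],d@E1*1e3,d@N1*1e3,s['ee_pos'][2]*1e3,np.degrees(np.arctan2(m[1,1],m[0,1])),m[:2,2].round(4),F[:2]@E1,F[:2]@N1,F[2],s['grip_force']))
E
python3 -c "
from h import *
st()"
```

```text
t 7.52 bx -84.82 by -47.88 z 103.89 mm az 5.04 tilt [ 0.0017 -0.0002] | Fx 0.28 Fy 1.33 Fz -3.16 grip 60.0
```

Call:
arm_command(
  moves=[0,0,0.7,0,0,0.6,0,0,0,0.5,0,0,0,0,0,0,0,0,0,0],
)

```text
time: 7.93
ee_pos: [0.557, -0.0287, 0.0958]
eef_rot: [0.675, 0.738, 0.0, 0.0]
ft_force: [0.4, 0.4, -2.4]
width: 0.0194
grip_force: 60.0
```

Call:
arm_command(
  moves=[0,0.1,0,0,0,0,0,0],
)

```text
time: 8.1
ee_pos: [0.5575, -0.0287, 0.0956]
eef_rot: [0.675, 0.738, 0.0, 0.0]
ft_force: [0.3, -0.6, -2.6]
width: 0.0193
grip_force: 60.0
```

Call:
arm_command(
  moves=[0,0.1,0,0,0,0,0,0],
)

```text
time: 8.27
ee_pos: [0.5585, -0.0285, 0.0956]
eef_rot: [0.675, 0.738, 0.0, 0.0]
ft_force: [0.0, 0.4, -2.1]
width: 0.0196
grip_force: 60.0
```

```bash
python3 -c "
from h import *
st()"
```

```text
t 8.27 bx -72.53 by -46.71 z 95.58 mm az 5.14 tilt [0.0002 0.0002] | Fx 0.04 Fy 0.37 Fz -2.12 grip 60.0
```

Call:
arm_command(
  moves=[0,0.1,0,0,0,0,0,0],
)

```text
time: 8.43
ee_pos: [0.5588, -0.0286, 0.0954]
eef_rot: [0.675, 0.738, -0.001, -0.001]
ft_force: [-4.3, 0.1, 0.2]
width: 0.0195
grip_force: 60.0
```

Call:
arm_command(
  moves=[0,0.1,0,0,0,0,0,0],
)

```text
time: 8.6
ee_pos: [0.559, -0.0286, 0.0952]
eef_rot: [0.675, 0.738, -0.001, -0.001]
ft_force: [-8.8, -1.5, 2.2]
width: 0.0195
grip_force: 60.0
```

Contact with the right lug at TCP x≈0.5587, stiffness about 4.5 N per commanded mm. Now find the left one.

Call:
arm_command(
  moves=[0,-1.2,0,0,3.2,0,0,0,3.2,0,0,0,3.1,0,0,0,0,0.5,0,0,0,0.3,0,0,0,0,0,0,0,0,0,0],
)

```text
time: 9.27
ee_pos: [0.5482, 0.0644, 0.0955]
eef_rot: [0.675, 0.737, -0.0, 0.0]
ft_force: [-0.6, -1.1, -3.6]
width: 0.0196
grip_force: 60.0
```

Call:
arm_command(
  moves=[0,0.1,0,0,0,0,0,0],
)

```text
time: 9.43
ee_pos: [0.5491, 0.0649, 0.0956]
eef_rot: [0.675, 0.738, 0.0, 0.0]
ft_force: [-1.0, -0.6, -3.3]
width: 0.0198
grip_force: 60.0
```

```bash
python3 -c "
from h import *
st()"
```

```text
t 9.43 bx -73.59 by 47.15 z 95.55 mm az 5.04 tilt [ 0.0002 -0.0001] | Fx -1.02 Fy -0.52 Fz -3.26 grip 60.0
```

Call:
arm_command(
  moves=[0,0.1,0,0,0,0,0,0],
)

```text
time: 9.6
ee_pos: [0.5496, 0.0654, 0.0954]
eef_rot: [0.675, 0.738, -0.0, -0.0]
ft_force: [-1.2, -0.9, -2.5]
width: 0.0197
grip_force: 60.0
```

Call:
arm_command(
  moves=[0,0.1,0,0,0,0,0,0],
)

```text
time: 9.77
ee_pos: [0.5498, 0.0655, 0.0952]
eef_rot: [0.675, 0.738, -0.001, -0.001]
ft_force: [-6.1, -2.3, 0.2]
width: 0.0194
grip_force: 60.0
```

```bash
python3 -c "
from h import *
st()"
```

```text
t 9.77 bx -72.80 by 47.67 z 95.22 mm az 5.10 tilt [-0.0027 -0.0005] | Fx -6.30 Fy -1.75 Fz 0.21 grip 60.0
```

Left contact at bx −72.9 mm, right at −72.3 mm. First tap, on the left.

Call:
arm_command(
  moves=[0,-0.5,0,0,0,0,0,0,0,0.2,0,0,0,0.2,0,0,0,0.2,0,0,0,0.15,0,0,0,0,0,0],
)

```text
time: 10.35
ee_pos: [0.5521, 0.0665, 0.0951]
eef_rot: [0.675, 0.738, -0.001, -0.001]
ft_force: [-8.8, 0.8, 2.6]
width: 0.02
grip_force: 60.0
```

```bash
python3 -c "
from h import *
st()"
```

```text
t 10.35 bx -70.48 by 48.45 z 95.14 mm az 5.14 tilt [-0.0039  0.0001] | Fx -8.65 Fy 1.58 Fz 2.56 grip 60.0
```

Call:
arm_command(
  moves=[0,-1.2,0,0,-3.2,0,0,0,-3.2,0,0,0,-3.2,0,0,0,0,0.2,0,0,0,0.3,0,0,0,0.25,0,0,0,0.22,0,0,0,0.22,0,0,0,0.22,0,0,0,0,0,0],
)

```text
time: 11.27
ee_pos: [0.5626, -0.0285, 0.0949]
eef_rot: [0.674, 0.739, -0.002, -0.002]
ft_force: [-8.9, -1.7, 1.7]
width: 0.0197
grip_force: 60.0
```

```bash
python3 -c "
from h import *
st()"
```

```text
t 11.27 bx -68.53 by -47.02 z 94.90 mm az 5.21 tilt [-0.0045 -0.0003] | Fx -8.98 Fy -0.90 Fz 1.71 grip 60.0
```

Call:
arm_command(
  moves=[0,-1.2,0,0,3.2,0,0,0,3.2,0,0,0,3.15,0,0,0,0,0.2,0,0,0,0.3,0,0,0,0.22,0,0,0,0.22,0,0,0,0.22,0,0,0,0.23,0,0,0,0,0,0],
)

```text
time: 12.18
ee_pos: [0.5558, 0.0659, 0.0949]
eef_rot: [0.675, 0.738, -0.001, -0.002]
ft_force: [-8.4, 2.1, 0.6]
width: 0.0201
grip_force: 60.0
```

```bash
python3 -c "
from h import *
st()"
```

```text
t 12.18 bx -66.79 by 47.53 z 94.91 mm az 5.08 tilt [-0.0047  0.0005] | Fx -8.16 Fy 2.89 Fz 0.56 grip 60.0
```

Call:
arm_command(
  moves=[0,-1.2,0,0,-3.2,0,0,0,-3.2,0,0,0,-3.15,0,0,0,0,0.2,0,0,0,0.3,0,0,0,0.22,0,0,0,0.22,0,0,0,0.23,0,0,0,0.23,0,0,0,0,0,0],
)

```text
time: 13.1
ee_pos: [0.5663, -0.0286, 0.0949]
eef_rot: [0.674, 0.738, -0.002, -0.002]
ft_force: [-8.0, -1.6, 1.9]
width: 0.0198
grip_force: 60.0
```

```bash
python3 -c "
from h import *
st()"
```

```text
t 13.10 bx -64.77 by -47.50 z 94.89 mm az 5.18 tilt [-0.0046 -0.0005] | Fx -8.15 Fy -0.85 Fz 1.85 grip 60.0
```

Call:
arm_command(
  moves=[0,-1.2,0,0,3.2,0,0,0,3.2,0,0,0,3.15,0,0,0,0,0.2,0,0,0,0.3,0,0,0,0.22,0,0,0,0.22,0,0,0,0.22,0,0,0,0.22,0,0,0,0,0,0],
)

```text
time: 14.02
ee_pos: [0.5596, 0.0661, 0.0949]
eef_rot: [0.675, 0.738, -0.001, -0.002]
ft_force: [-8.1, 2.6, 0.5]
width: 0.0197
grip_force: 60.0
```

```bash
python3 -c "
from h import *
st()"
```

```text
t 14.02 bx -63.03 by 47.43 z 94.88 mm az 5.07 tilt [-0.0048  0.0005] | Fx -7.87 Fy 3.35 Fz 0.46 grip 60.0
```

Call:
arm_command(
  moves=[0,-1.2,0,0,-3.2,0,0,0,-3.2,0,0,0,-3.15,0,0,0,0,0.2,0,0,0,0.3,0,0,0,0.22,0,0,0,0.22,0,0,0,0.21,0,0,0,0.21,0,0,0,0,0,0],
)

```text
time: 14.93
ee_pos: [0.5697, -0.0282, 0.0949]
eef_rot: [0.674, 0.738, -0.002, -0.002]
ft_force: [-8.2, -3.0, 2.5]
width: 0.0195
grip_force: 60.0
```

```bash
python3 -c "
from h import *
st()"
```

```text
t 14.93 bx -61.36 by -47.43 z 94.89 mm az 5.18 tilt [-0.0046 -0.0004] | Fx -8.43 Fy -2.22 Fz 2.52 grip 60.0
```

Call:
arm_command(
  moves=[0,-1.2,0,0,3.2,0,0,0,3.2,0,0,0,3.15,0,0,0,0,0.2,0,0,0,0.3,0,0,0,0.2,0,0,0,0.2,0,0,0,0.2,0,0,0,0.2,0,0,0,0,0,0],
)

```text
time: 15.85
ee_pos: [0.5623, 0.0661, 0.095]
eef_rot: [0.675, 0.738, -0.001, -0.002]
ft_force: [-8.3, 0.9, 0.4]
width: 0.0198
grip_force: 60.0
```

```bash
python3 -c "
from h import *
st()"
```

```text
t 15.85 bx -60.30 by 47.18 z 95.00 mm az 5.06 tilt [-0.0043  0.0002] | Fx -8.16 Fy 1.62 Fz 0.41 grip 60.0
```

Call:
arm_command(
  moves=[0,-1.2,0,0,-3.2,0,0,0,-3.2,0,0,0,-3.15,0,0,0,0,0.2,0,0,0,0.3,0,0,0,0.2,0,0,0,0.2,0,0,0,0.2,0,0,0,0.2,0,0,0,0,0,0],
)

```text
time: 16.77
ee_pos: [0.5718, -0.0277, 0.095]
eef_rot: [0.674, 0.738, -0.001, -0.002]
ft_force: [-8.2, -1.0, 3.0]
width: 0.0195
grip_force: 60.0
```

```bash
python3 -c "
from h import *
st()"
```

```text
t 16.77 bx -59.28 by -47.07 z 94.96 mm az 5.20 tilt [-0.0044  0.    ] | Fx -8.23 Fy -0.30 Fz 2.95 grip 60.0
```

Call:
arm_command(
  moves=[0,-1.2,0,0,3.2,0,0,0,3.2,0,0,0,3.15,0,0,0,0,0.2,0,0,0,0.3,0,0,0,0.2,0,0,0,0.2,0,0,0,0.2,0,0,0,0.18,0,0,0,0,0,0],
)

```text
time: 17.68
ee_pos: [0.5639, 0.0659, 0.095]
eef_rot: [0.675, 0.738, -0.002, -0.002]
ft_force: [-9.9, 0.7, 3.4]
width: 0.0199
grip_force: 60.0
```

```bash
python3 -c "
from h import *
st()"
```

```text
t 17.68 bx -58.79 by 46.85 z 95.00 mm az 5.05 tilt [-0.0049 -0.0001] | Fx -9.75 Fy 1.57 Fz 3.42 grip 60.0
```

Call:
arm_command(
  moves=[0,-1.2,0,0,-3.2,0,0,0,-3.2,0,0,0,-3.15,0,0,0,0,0.2,0,0,0,0.3,0,0,0,0.2,0,0,0,0.2,0,0,0,0.2,0,0,0,0.17,0,0,0,0,0,0],
)

```text
time: 18.6
ee_pos: [0.5723, -0.0276, 0.0948]
eef_rot: [0.674, 0.738, -0.002, -0.003]
ft_force: [-12.1, -0.4, 4.2]
width: 0.0197
grip_force: 60.0
```

```bash
python3 -c "
from h import *
st()"
```

```text
t 18.60 bx -58.74 by -47.05 z 94.82 mm az 5.18 tilt [-0.0065  0.0003] | Fx -12.11 Fy 0.67 Fz 4.23 grip 60.0
```

Call:
arm_command(
  moves=[0,-1.2,0,0,3.2,0,0,0,3.2,0,0,0,3.2,0,0,0,0,0.2,0,0,0,0.3,0,0,0,0.2,0,0,0,0.2,0,0,0,0.2,0,0,0,0.12,0,0,0,0,0,0],
)

```text
time: 19.52
ee_pos: [0.5639, 0.0664, 0.0949]
eef_rot: [0.675, 0.738, -0.002, -0.002]
ft_force: [-13.0, 1.1, 7.2]
width: 0.0198
grip_force: 60.0
```

```bash
python3 -c "
from h import *
st()"
```

```text
t 19.52 bx -58.67 by 47.30 z 94.88 mm az 5.04 tilt [-0.0066 -0.0001] | Fx -12.84 Fy 2.22 Fz 7.23 grip 60.0
```

Both lugs are now solid at bx −58.7 mm (12–13 N without motion). Now the firm push on the left, raised in small steps.

Call:
arm_command(
  moves=[0,0.08,0,0,0,0.08,0,0,0,0,0,0],
)

```text
time: 19.77
ee_pos: [0.5642, 0.0664, 0.0947]
eef_rot: [0.675, 0.737, -0.003, -0.003]
ft_force: [-18.4, -0.2, 9.3]
width: 0.0198
grip_force: 60.0
```

```bash
python3 -c "
from h import *
st()"
```

```text
t 19.77 bx -58.42 by 47.31 z 94.69 mm az 5.04 tilt [-0.0095 -0.    ] | Fx -18.31 Fy 1.41 Fz 9.32 grip 60.0
```

Call:
arm_command(
  moves=[0,0.05,0,0,0,0.04,0,0,0,0,0,0],
)

```text
time: 20.02
ee_pos: [0.5643, 0.0664, 0.0946]
eef_rot: [0.675, 0.737, -0.004, -0.004]
ft_force: [-22.8, 0.1, 14.2]
width: 0.0196
grip_force: 60.0
```

```bash
python3 -c "
from h import *
st()"
```

```text
t 20.02 bx -58.29 by 47.31 z 94.59 mm az 5.04 tilt [-0.0112  0.    ] | Fx -22.69 Fy 2.14 Fz 14.17 grip 60.0
```

Call:
arm_command(
  moves=[0,-0.01,-0.1,0,0,0,-0.1,0,0,0,0,0],
)

```text
time: 20.27
ee_pos: [0.5642, 0.0664, 0.0951]
eef_rot: [0.675, 0.738, -0.004, -0.004]
ft_force: [-15.0, 0.1, -3.7]
width: 0.0201
grip_force: 60.0
```

```bash
python3 -c "
from h import *
st()"
```

```text
t 20.27 bx -58.42 by 47.31 z 95.13 mm az 5.05 tilt [-0.0108 -0.001 ] | Fx -14.91 Fy 1.39 Fz -3.72 grip 60.0
```

Call:
arm_command(
  moves=[0,0.06,0,0,0,0.06,0,0,0,0,0,0],
)

```text
time: 20.52
ee_pos: [0.5644, 0.0664, 0.0951]
eef_rot: [0.675, 0.738, -0.005, -0.005]
ft_force: [-20.3, -0.7, 1.6]
width: 0.0194
grip_force: 60.0
```

```bash
python3 -c "
from h import *
st()"
```

```text
t 20.52 bx -58.21 by 47.28 z 95.11 mm az 5.04 tilt [-0.0134 -0.0009] | Fx -20.30 Fy 1.14 Fz 1.62 grip 60.0
```

Good: 20.3 N with little vertical load. A little more, then hold.

Call:
arm_command(
  moves=[0,0.04,0,0,0,0,0,0,0,0,0,0,0,0,0,0],
)

```text
time: 20.85
ee_pos: [0.5644, 0.0664, 0.0951]
eef_rot: [0.675, 0.737, -0.005, -0.005]
ft_force: [-20.7, 0.1, 1.9]
width: 0.0198
grip_force: 60.0
```

Call:
arm_command(
  moves=[0,0,0,0,0,0,0,0,0,0,0,0,0,0,0,0],
)

```text
time: 21.18
ee_pos: [0.5644, 0.0664, 0.0951]
eef_rot: [0.675, 0.737, -0.005, -0.005]
ft_force: [-21.5, 0.0, 2.8]
width: 0.0198
grip_force: 60.0
```

```bash
python3 -c "
from h import *
st()"
```

```text
t 21.18 bx -58.17 by 47.30 z 95.09 mm az 5.04 tilt [-0.014  -0.0009] | Fx -21.42 Fy 1.93 Fz 2.85 grip 60.0
```

Call:
arm_command(
  moves=[0,-0.8,0,0,0,-0.8,0.2,0,-3.2,0,0,0,-3.2,0,0,0,-3.15,0,0,0,0,0.3,0,0,0,0.3,0,0,0,0.2,0,0,0,0.2,0,0,0,0.15,0,0,0,0,0,0],
)

```text
time: 22.1
ee_pos: [0.5722, -0.0274, 0.0949]
eef_rot: [0.674, 0.738, -0.002, -0.002]
ft_force: [-11.4, -1.9, 4.2]
width: 0.0198
grip_force: 60.0
```

```bash
python3 -c "
from h import *
st()"
```

```text
t 22.10 bx -58.80 by -46.82 z 94.88 mm az 5.18 tilt [-0.0056 -0.0002] | Fx -11.54 Fy -0.84 Fz 4.16 grip 60.0
```

Call:
arm_command(
  moves=[0,0.12,-0.05,0,0,0.12,-0.05,0,0,0.08,-0.04,0,0,0,0,0],
)

```text
time: 22.43
ee_pos: [0.5726, -0.0274, 0.0951]
eef_rot: [0.675, 0.738, -0.004, -0.004]
ft_force: [-20.0, -3.2, 5.8]
width: 0.0193
grip_force: 60.0
```

```bash
python3 -c "
from h import *
st()"
```

```text
t 22.43 bx -58.40 by -46.84 z 95.11 mm az 5.15 tilt [-0.0116 -0.0002] | Fx -20.22 Fy -1.43 Fz 5.77 grip 60.0
```

Call:
arm_command(
  moves=[0,0.05,0,0,0,0,0,0,0,0,0,0,0,0,0,0],
)

```text
time: 22.77
ee_pos: [0.5727, -0.0274, 0.0951]
eef_rot: [0.675, 0.738, -0.004, -0.005]
ft_force: [-22.0, -2.6, 6.9]
width: 0.0195
grip_force: 60.0
```

Call:
arm_command(
  moves=[0,0,0,0,0,0,0,0,0,0,0,0,0,0,0,0],
)

```text
time: 23.1
ee_pos: [0.5727, -0.0274, 0.0951]
eef_rot: [0.675, 0.738, -0.004, -0.005]
ft_force: [-21.4, -2.4, 7.5]
width: 0.0195
grip_force: 60.0
```

```bash
python3 -c "
from h import *
st()"
```

```text
t 23.10 bx -58.34 by -46.86 z 95.09 mm az 5.15 tilt [-0.0123 -0.0001] | Fx -21.57 Fy -0.46 Fz 7.46 grip 60.0
```

Both pushes done. Retreat and look.

Call:
arm_command(
  moves=[0,-0.8,0,0,0,-2.5,0,0,0,-2.5,-1.5,0,0,-2.4,-3,0,-1.4,0,-3,0,-1.4,0,-2.8,0,0,0,0,0,0,0,0,0,0,0,0,0],
)

```text
time: 23.85
ee_pos: [0.4989, -0.0613, 0.1992]
eef_rot: [0.674, 0.739, 0.0, -0.0]
ft_force: [-0.4, 0.3, -3.8]
width: 0.0198
grip_force: 60.0
```

```bash
python3 - <<'E'
from h import *
a,i=snap('wrist','w5'); snap('top','top5')
st(); togo([.5421,-.262,.2],21.93)
im=cv2.imread('pics/w5.png'); cv2.imwrite('pics/w5b.png',cv2.resize(im,(800,600),interpolation=cv2.INTER_CUBIC))
E
```

```text
t 23.95 bx -135.39 by -74.18 z 198.54 mm az 5.22 tilt [-0.0022 -0.0003] | Fx -0.57 Fy 0.85 Fz -3.65 grip 60.0
tcp [ 0.4984 -0.0615  0.1985] az 5.22 tilt [-2.2e-03 -3.0e-04 -1.0e+00] t 23.95 j [-0.71  0.07  0.78  1.85 -0.05  1.25  0.18] F [-0.64  0.8  -3.65] w 0.019557609762499803
go cm [-20.365   2.529  -0.149] turn -16.712415136348913
```

View pics/w5b.png

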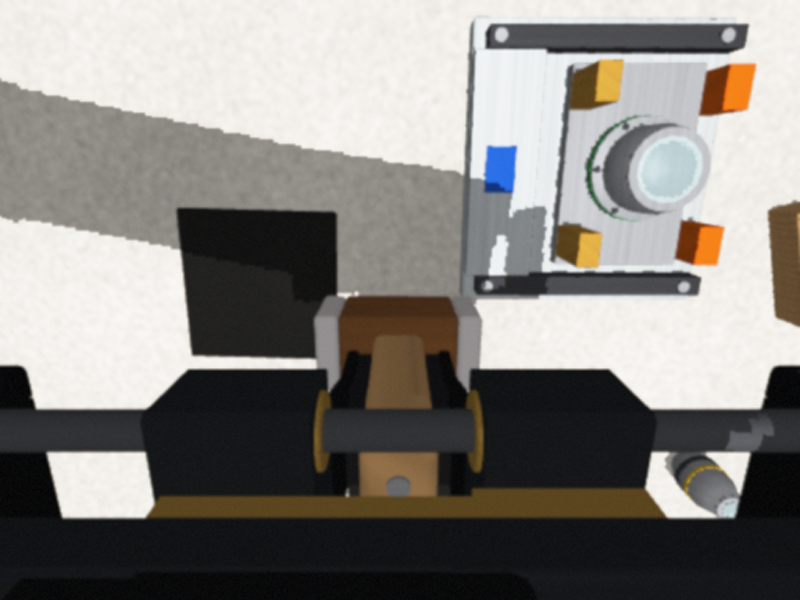

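The carriage's rear corners at (705,70) and (680,262) touch the orange stops, and the mallet is still square in the grip. Now take it back to its mat.

Call:
arm_command(
  moves=[-3.4,0.4,0,0,-3.4,0.4,0,0,-3.4,0.4,0,0,-3.4,0.4,0,0,-3.4,0.4,0,0,-3.4,0.5,0,0,0,0,0,-5.6,0,0,0,-5.6,0,0,0,-5.5,0,0,4,0,0,0,4,0,0,0,0,0],
)

```text
time: 24.95
ee_pos: [0.5382, -0.2603, 0.1116]
eef_rot: [0.56, 0.829, -0.002, -0.006]
ft_force: [-2.3, 1.7, -3.1]
width: 0.0194
grip_force: 60.0
```

Call:
arm_command(
  moves=[0,0,2.5,0,0,0,1.5,0,0,0,0,0,0,0,0,0],
)

```text
time: 25.28
ee_pos: [0.5421, -0.2632, 0.0802]
eef_rot: [0.56, 0.828, -0.0, -0.001]
ft_force: [0.1, -0.4, -1.9]
width: 0.0196
grip_force: 60.0
```

```bash
python3 - <<'E'
from h import *
togo([.5421,-.262,.0620],21.93)
E
```

```text
tcp [ 0.5421 -0.2632  0.0802] az 21.85 tilt [-1.5e-03  1.0e-04 -1.0e+00] t 25.2833 j [-0.21  0.49  0.76  1.72 -0.37  1.09  1.04] F [ 0.14 -0.38 -1.9 ] w 0.01961603712186516
go cm [0.113 0.047 1.823] turn -0.07960769329193695
```

Call:
arm_command(
  moves=[0,0,0.8,0,0,0,0.5,0,0,0,0,0,0,0,0,0],
)

```text
time: 25.62
ee_pos: [0.5422, -0.2634, 0.0671]
eef_rot: [0.56, 0.828, 0.0, -0.0]
ft_force: [0.0, -0.4, -2.2]
width: 0.02
grip_force: 60.0
```

Call:
arm_command(
  moves=[0,0,0.2,0,0,0,0,0,0,0,0,0],
)

```text
time: 25.87
ee_pos: [0.5422, -0.2635, 0.0651]
eef_rot: [0.56, 0.828, 0.0, 0.0]
ft_force: [-0.2, 0.5, -3.8]
width: 0.0196
grip_force: 60.0
```

Call:
arm_command(
  moves=[0,0,0.15,0,0,0,0,0,0,0,0,0],
)

```text
time: 26.12
ee_pos: [0.5422, -0.2635, 0.0634]
eef_rot: [0.56, 0.828, 0.0, -0.0]
ft_force: [0.0, 0.3, -3.1]
width: 0.0199
grip_force: 60.0
```

```bash
python3 - <<'E'
from h import *
togo([.5421,-.262,.0614],21.93)
E
```

```text
tcp [ 0.5422 -0.2635  0.0634] az 21.83 tilt [-1.e-04  1.e-04 -1.e+00] t 26.1167 j [-0.2   0.51  0.74  1.73 -0.39  1.05  1.06] F [ 0.03  0.25 -3.13] w 0.01991071038250845
go cm [0.138 0.048 0.196] turn -0.09540475550734229
```

Call:
arm_command(
  moves=[0,0,0.1,0,0,0,0,0,0,0,0,0],
)

```text
time: 26.37
ee_pos: [0.5422, -0.2635, 0.0624]
eef_rot: [0.56, 0.828, 0.0, -0.0]
ft_force: [0.1, 0.3, -2.9]
width: 0.0198
grip_force: 60.0
```

Call:
arm_command(
  moves=[0,0,0.1,0,0,0,0,0,0,0,0,0],
)

```text
time: 26.62
ee_pos: [0.5422, -0.2635, 0.0614]
eef_rot: [0.56, 0.828, 0.0, 0.0]
ft_force: [-0.4, 0.1, -3.1]
width: 0.0199
grip_force: 60.0
```

```bash
python3 - <<'E'
from h import *
togo([.5421,-.262,.0614],21.93)
E
```

```text
tcp [ 0.5422 -0.2635  0.0614] az 21.83 tilt [ 1.e-04  0.e+00 -1.e+00] t 26.6167 j [-0.2   0.51  0.74  1.73 -0.39  1.05  1.06] F [-0.37  0.1  -3.13] w 0.01993908574966058
go cm [0.143 0.046 0.   ] turn -0.09608185138506897
```

No contact yet; the mallet slid slightly in the grip. Lower further in small steps.

Call:
arm_command(
  moves=[0,0,0.05,0,0,0,0,0,0,0,0,0],
)

```text
time: 26.87
ee_pos: [0.5422, -0.2635, 0.0614]
eef_rot: [0.56, 0.828, 0.0, 0.0]
ft_force: [-3.5, 1.8, 5.3]
width: 0.0195
grip_force: 60.0
```

Call:
arm_command(
  moves=[0,0,0.05,0,0,0,0,0,0,0,0,0],
)

```text
time: 27.12
ee_pos: [0.5422, -0.2636, 0.0613]
eef_rot: [0.561, 0.828, 0.0, 0.0]
ft_force: [-5.7, 1.7, 11.1]
width: 0.0192
grip_force: 60.0
```

Call:
arm_command(
  moves=[0,0,0.05,0,0,0,0,0,0,0,0,0],
)

```text
time: 27.37
ee_pos: [0.5422, -0.2636, 0.0613]
eef_rot: [0.561, 0.828, 0.001, -0.0]
ft_force: [-7.7, 3.9, 16.4]
width: 0.0197
grip_force: 60.0
```

It is standing on the mat. Relieve the load and release.

Call:
arm_command(
  moves=[0,0,-0.12,0,0,0,0,0,0,0,0,0],
)

```text
time: 27.62
ee_pos: [0.5424, -0.2636, 0.0613]
eef_rot: [0.56, 0.828, 0.0, 0.0]
ft_force: [-2.3, 0.9, 4.9]
width: 0.0198
grip_force: 60.0
```

Call:
arm_command(
  moves=[0,0,0,0,0,0,0,0,0,0,0,0,0,0,0,0,0,0,0,0,0,0,0,0,0,0,0,0,0,0,0,0,0,0,0,0,0,0,0,0,0,0,0,0,0,0,0,0],
  fingers=100,
)

```text
time: 28.62
ee_pos: [0.5422, -0.2635, 0.0611]
eef_rot: [0.56, 0.828, 0.0, -0.0]
ft_force: [-0.2, 0.6, -0.3]
width: 0.0852
grip_force: 0.0
```

Call:
arm_command(
  moves=[0,0,-1.5,0,0,0,-3,0,0,0,-3,0,0,0,-3,0,0,0,-3,0,0,0,-3,0,4,1,0,0,4,1,0,0,0,0,0,0,0,0,0,0],
)

```text
time: 29.45
ee_pos: [0.5315, -0.1785, 0.2262]
eef_rot: [0.558, 0.83, 0.001, -0.0]
ft_force: [-0.8, -1.0, -0.7]
width: 0.087
grip_force: 0.0
```

```bash
python3 - <<'E'
from h import *
a,i=snap('wrist','w6'); a,i=snap('top','top6')
a=cv2.imread('pics/top6.png')
w=cv2.imread('pics/w6.png')
c=np.hstack([crop(a,205,145,90,90,4),crop(a,325,180,90,90,4)])
cv2.imwrite('pics/c6.png',np.vstack([c,cv2.copyMakeBorder(w[60:300],0,0,0,c.shape[1]-512,cv2.BORDER_CONSTANT)]))
st()
E
```

```text
t 29.55 bx -113.74 by -197.28 z 226.32 mm az 21.83 tilt [ 0.0004 -0.0001] | Fx -0.50 Fy 0.14 Fz 0.06 grip 0.0
```

View pics/c6.png

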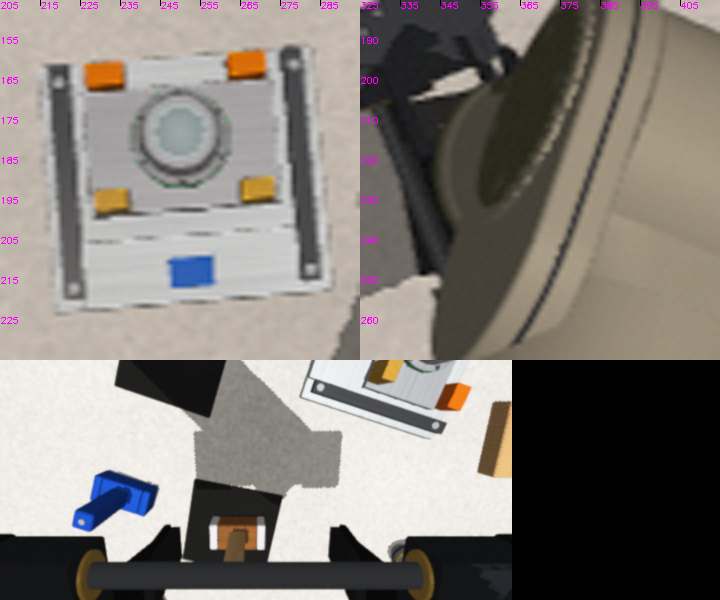

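The mallet stands upright on its mat at (238,533). The carriage is square, with its rear edge against both orange stops at (105,88) and (245,78). Handing in.

```bash
python3 -c "
from bench import r
print(r.close_job())"
```

```text
the job is handed in; nothing more can be done
None
```

The carriage is home against both stops, each lug was seated with a held push of about 22 N (left first, with one brief 23 N peak and release before its hold), the mallet is back upright on its mat, and the job is handed in at about 30 s of the 72 s.

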